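Sweep stray specimen blocks into the catch tray

TASK

Sweep the three loose specimen blocks across the bench with the fingertips and into the open mouth of the three-sided steel tray, until each lies flat and a good centimetre inside the mouth. Only push them: do not pick any of them up. Leave the specimen jar, the slide box and the marker pen where they are.

Things in the scene. Friction and masses are not known exactly. Their poses are not given: they have to be found in the camera images.
- tray: low three-sided steel catch tray fixed to the bench: inside 260 mm wide and 120 mm deep, walls 25 mm high and 4 mm thick on the back and both sides, the front side fully open (the mouth); its floor is level with the bench, with no lip. Origin: on the bench (z = 0) at the middle of the mouth; x points straight in from the mouth to the back wall, y along the mouth (inside from -130 to +130 mm), z up. The side walls run from x = 0 to 120 mm
- block_a: a paraffin specimen block: 41 x 28 mm white plastic cassette base, 6 mm thick, with an off-white wax slab 30 x 24 mm, 6 mm thick, on top (12 mm high in all), about 20 g, lying loose on the bench at any yaw. Origin: centre of the underside; x along its 41 mm side, z up
- block_b: another, identical paraffin specimen block: 41 x 28 mm white plastic cassette base, 6 mm thick, with an off-white wax slab 30 x 24 mm, 6 mm thick, on top (12 mm high in all), about 20 g, lying loose on the bench at any yaw. Origin: centre of the underside; x along its 41 mm side, z up
- block_c: the third, identical paraffin specimen block: 41 x 28 mm white plastic cassette base, 6 mm thick, with an off-white wax slab 30 x 24 mm, 6 mm thick, on top (12 mm high in all), about 20 g, lying loose on the bench at any yaw. Origin: centre of the underside; x along its 41 mm side, z up
- jar: bystander: closed round specimen jar standing upright among the blocks, 40 mm diameter, 58 mm high. Origin: centre of its underside
- slide_box: bystander: flat microscope slide box lying on the bench beyond the blocks, 78 x 162 x 34 mm (x, y, z). Origin: centre of its underside
- marker: bystander: marker pen lying on the bench between the robot and the blocks, 130 mm long along its x, 13 mm thick, 16 mm high at the clip. Origin: on its underside, near its middle (the pen reaches from -68 to +63 mm along x)

How it is judged:
At the end, for the whole second after the job is handed in: All three blocks lie flat on the tray floor (underside within 4 mm of the bench, tilt under 0.15 rad, wax side up) and at rest, each with its centre between the tray's walls and at least 24 mm inside the mouth line (x of block_a in the frame of tray between 0.024 and 0.12 m and y of block_a in the frame of tray between -0.13 and 0.13 m and height (world z) of each of block_a, block_b, block_c below 0.004 m and angle between each of block_a, block_b, block_c's own z axis and vertical below 0.15 rad and linear speed of each of block_a, block_b, block_c below 0.02 m/s and x of block_b in the frame of tray between 0.024 and 0.12 m and y of block_b in the frame of tray between -0.13 and 0.13 m and x of block_c in the frame of tray between 0.024 and 0.12 m and y of block_c in the frame of tray between -0.13 and 0.13 m); the robot touches nothing.
It fails at once if the specimen jar is moved by more than 10 mm (distance of jar from where it was at the start of the episode above 0.01 m).
It fails at once if the slide box is moved by more than 10 mm (distance of slide_box from where it was at the start of the episode above 0.01 m).
It fails at once if the marker pen is moved by more than 10 mm (distance of marker from where it was at the start of the episode above 0.01 m).
It fails at once if a block is lifted more than 15 mm off the bench (height (world z) of any of block_a, block_b, block_c above 0.015 m).
It also fails if it takes over 72 s, if anything falls off the work surface, if the arm or the gripper's body presses on something with over 40 N, if the wrist force passes 120 N, or if a joint passes its speed limit or range.

ROBOT

A 6-joint arm with a two-finger parallel gripper is mounted at the origin on the work surface. World frame = base frame: x ahead of the robot, y to its left, z up, the work surface at z = 0. Lengths are in m, angles in rad, forces in N, time in s.
With the tool pointing down it reaches from about 0.275 to 1 m from the base axis. Payload 8.4 kg.
Tool frame: the origin (TCP) lies on the centre line of the jaws, within the pads' length; the fingertips stand 17 mm ahead of it and the grasp point (between the pads) lies 2 mm behind it (bot.tcp_to_tips is the z of the fingertips in the tool frame, in m); z points along the fingers, y is the line along which they close (so a half turn about z gives the same grasp; the last joint's range is limited). The gripper opens to 85 mm and grips with 20 to 120 N. Pads are 22 mm wide; open, the fingers measure 114 mm over their backs; the gripper's body (76 mm by 85 mm) begins 54 mm behind the grasp point. The pads swing forward as they close: fully open they stand 13 mm farther back than shut.
Start: joints at [-1.146, 0.353, 1.633, -0, 1.155, -0.002], TCP at [0.259, -0.569, 0.248] pointing down, gripper open.
Joint ranges: [-2.63, 2.63], [-0.92, 2.1], [0.06, 2.66], [-1.3, 4.44], [0, 2.69], [-3.02, 3.02]. Speed limits (rad/s): [2.22, 2.22, 2.79, 3.14, 3.14, 3.14].

INTERFACE

Orientations are given as a unit quaternion [x, y, z, w].
In Python, from workcell import bot, hand, kinematics, get_obs, vision, hand_in gives the robot as it stands. The module is installed in compiled form; this text tells all that it offers. Calls block until the motion is done:
- bot.reach(position, orientation): joint-space move of the TCP to a pose.
- bot.servo_line(position, ori=None, velocity=0.15): straight line of the TCP; ori=None keeps the orientation; velocity is the mean speed in m/s.
- bot.goto_joints(angles): joint-space move.
- hand.move_gripper(opening, strength=None): finger opening in m; strength is the grip in N (None keeps the last); returns when the fingers have stopped.
- bot.dwell(seconds).
- kinematics.solve_ik(position, orientation): joint angles nearest the present ones, or None.
- get_obs(): the state.
- vision.read_camera(name): name is "side" or "top"; returns a dict with "frame" (420x560x3 uint8, red, green, blue), "intrinsics" (3x3 intrinsics, pixels), "dist" ([k1, k2, p1, p2, k3] as OpenCV has them; the pictures are not rectified), "view" (4x4, takes a point from world to camera coordinates). Camera axes: x right, y down, z forward; pixel columns grow to the right and rows downward; lengths in m; the calibration is good to about 2 mm. A picture is of the moment at which its call begins. There is no depth.
A pose or a line that the arm cannot do raises bot.IKError and nothing moves.
- hand_in(): hands the job in; it is judged then, once.
The state is a dict: "time_s": time; "joint_pos": joint angles; "joint_vel": joint speeds; "joint_efforts": joint torques, N m; "position": TCP position; "orientation": TCP orientation; "wrist_force": force on the tool from outside, world axes, zero at the start; "ft_torque": the same for the moment, N m; "gripper_width": finger opening in m; "grip_force": force on a finger pad.
Only numpy, scipy, OpenCV 4.12 (cv2) and the standard library are available. Lean on these libraries where they do the work, as an engineer would, in place of code of your own. Each camera call takes 0.05 s, during which the arm holds its last target. There are 200 camera calls.

## Working session

There is one attempt and no reset: what is moved stays moved. The work goes in short steps, each a Python script; the robot and the scene stay as the last script left them, time stands still between calls to the robot, and variables do not carry over. Pictures are saved under pics/ and viewed, at most 10 in all, crops included, and the job is handed in when it is done.

```bash
mkdir -p pics; python3 - <<'E'
from workcell import *
import cv2
for n in("top","side"):
    r=vision.read_camera(n); cv2.imwrite(f"pics/{n}0.png",r["frame"][:,:,::-1]); print(n,r["intrinsics"],r["dist"],r["view"])
o=get_obs();print(o["time_s"],o["orientation"],o["gripper_width"],bot.tcp_to_tips)
E
```

```text
top [[498.38402335   0.         285.62022276]
 [  0.         498.38402335 210.76759393]
 [  0.           0.           1.        ]] [-0.00967059  0.          0.          0.          0.        ] [[ 0.12880944 -0.9916651  -0.00290751 -0.073767  ]
 [-0.9706042  -0.1254716  -0.20538832  0.54929708]
 [ 0.20331162  0.029278   -0.97867624  0.69570333]
 [ 0.          0.          0.          1.        ]]
side [[520.52999871   0.         281.31876818]
 [  0.         520.52999871 210.76945227]
 [  0.           0.           1.        ]] [-0.14566164  0.          0.          0.          0.        ] [[ 0.99132371 -0.13141996  0.00247063 -0.56994636]
 [-0.09722191 -0.74575241 -0.65909123  0.08729021]
 [ 0.08846022  0.65313256 -0.75205894  0.8176122 ]
 [ 0.          0.          0.          1.        ]]
0.1 [ 9.77316063e-01  2.11785006e-01 -1.36548276e-04 -6.36098969e-04] 0.08577725501455197 0.017
```

View pics/top0.png

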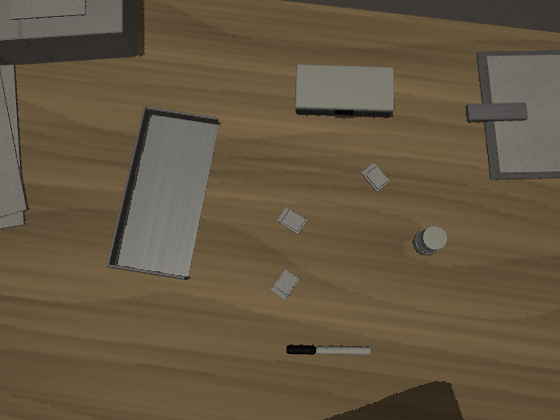

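View pics/side0.png

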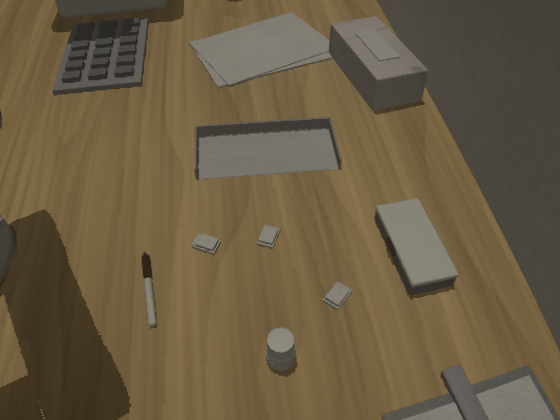

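The top view shows blocks at about (292,220), (285,284) and (375,177), and the tray mouth running from (218,122) to (188,277). The jar is at (430,240), the pen spans (287–371,350), and the slide box spans (296–393, 65–117). The side view agrees with this layout.

```bash
cat >h.py <<'E'
from workcell import *
import cv2, numpy as np
def ray(r,px,z):
    u=cv2.undistortPoints(np.array(px,float).reshape(-1,1,2),r["intrinsics"],np.array(r["dist"]))[:,0]
    R,t=r["view"][:3,:3],r["view"][:3,3]; c=-R.T@t
    d=np.c_[u,np.ones(len(u))]@R
    z=np.broadcast_to(z,len(u)); return (c+d*((z-c[2])/d[:,2])[:,None])[:,:2]
def blocks(name="top",poly=None):
    """white blobs of block size -> [(x,y,long,short,yaw)] on plane z=6 mm"""
    r=vision.read_camera(name); f=r["frame"]; hsv=cv2.cvtColor(f,cv2.COLOR_RGB2HSV)
    m=((hsv[...,1]<60)&(hsv[...,2]>95)).astype(np.uint8)
    out=[]
    for c in cv2.findContours(m,cv2.RETR_EXTERNAL,cv2.CHAIN_APPROX_NONE)[0]:
        if not 150<cv2.contourArea(c)<900: continue
        p=ray(r,c[:,0],.008); (x,y),(w,h),a=cv2.minAreaRect((p*1000).astype(np.float32))
        if w<h: w,h,a=h,w,a+90
        out.append((x/1000,y/1000,w,h,(a+90)%180-90,c[:,0].mean(0).round()))
    return r,out
E
python3 - <<'E'
from h import *
np.set_printoptions(suppress=True,precision=4)
for n in("top","side"):
    r,b=blocks(n); print(n,*b,sep="\n")
    if n=="top":
        print("tray mouth",ray(r,[(218,122),(188,277)],[.025,.025])); print("backtop",ray(r,[(147,109),(109,267)],.025))
        print("pen",ray(r,[(287,350),(371,350)],.007)); print("jar",ray(r,[(433,238)],.058)); print("box",ray(r,[(297,66),(393,68),(393,110),(296,106)],.034))
    else: print("tray mouth",ray(r,[(197,178),(340,167)],[0.0,0.0])); print("jar",ray(r,[(281,341)],.058))
E
```

```text
top
(0.3602029418945312, -0.11567115783691406, 82.19172668457031, 9.368773460388184, -83.96864414215088, array([343., 351.]))
(0.4483957824707031, -0.014959739685058595, 40.81877899169922, 27.874021530151367, -28.909427642822266, array([285., 285.]))
(0.5521926879882812, -0.24214828491210938, 37.29352951049805, 37.2431755065918, -11.689529418945312, array([435., 238.]))
(0.5507182006835938, -0.012401142120361329, 40.665592193603516, 28.396377563476562, 64.31906127929688, array([292., 220.]))
(0.6399606323242187, -0.13886642456054688, 40.843719482421875, 27.257339477539062, 45.53050994873047, array([375., 177.]))
tray mouth [[0.694  0.1274]
 [0.4387 0.1336]]
backtop [[0.7016 0.2472]
 [0.438  0.2572]]
pen [[ 0.3498 -0.0311]
 [ 0.3663 -0.158 ]]
jar [[ 0.541  -0.2258]]
box [[ 0.8048  0.011 ]
 [ 0.8216 -0.1473]
 [ 0.7474 -0.1535]
 [ 0.7341  0.0038]]
side
(0.7277817993164063, -0.3354706115722656, 81.20877075195312, 23.40223503112793, -9.753387451171875, array([433., 415.]))
(0.78055029296875, -0.31945913696289063, 79.46788024902344, 26.362462997436523, -81.25700283050537, array([463., 393.]))
(0.545901123046875, -0.20481719970703124, 37.53300094604492, 36.76121520996094, 82.52509307861328, array([280., 340.]))
(0.6405164184570312, -0.14201834106445313, 40.7286262512207, 28.036684036254883, 44.93180465698242, array([337., 295.]))
(0.3604124450683594, -0.11590451049804687, 84.21935272216797, 10.852964401245117, -83.62325286865234, array([149., 301.]))
(0.44719088745117186, -0.015682323455810547, 35.214927673339844, 29.40401840209961, -29.085861206054688, array([203., 243.]))
(0.5512310791015625, -0.015739652633666994, 41.50993347167969, 27.658872604370117, 64.1878433227539, array([269., 236.]))
(0.27531280517578127, 0.5142225952148437, 109.35270690917969, 85.47313690185547, 87.99283599853516, array([124.,  75.]))
tray mouth [[0.4379 0.1403]
 [0.7032 0.1348]]
jar [[ 0.5436 -0.2321]]
```

```bash
cat >>h.py <<'E'
def sweep(b,end,back=.044,z=.019):
    """push block at b until TCP is at end; fingers abreast of the travel"""
    b,end=np.array(b),np.array(end); d=(end-b)/np.linalg.norm(end-b); a=np.arctan2(d[1],d[0])/2
    q=[np.cos(a),np.sin(a),0,0]; s=b-back*d
    bot.reach([*s,.13],q); bot.servo_line([*s,z],velocity=.15)
    bot.servo_line([*end,z],velocity=.07)
    f=get_obs()["wrist_force"]; bot.servo_line([*(end-.025*d),z],velocity=.08)
    bot.servo_line([*(end-.025*d),.13],velocity=.2); print(get_obs()["time_s"],f)
E
python3 - <<'E'
from h import *
hand.move_gripper(.016)
sweep((.640,-.140),(.643,.154))
bot.reach([.4,-.35,.2],[np.cos(.2),np.sin(.2),0,0])
r,b=blocks(); cv2.imwrite("pics/t1.png",r["frame"][:,:,::-1]); print(*b,sep="\n")
E
```

```text
9.8917 [-0.51955543  0.05889496 -1.28168431]
(0.3603936767578125, -0.11565989685058593, 82.20822143554688, 9.706427574157715, -83.93680810928345, array([343., 351.]))
(0.4485015869140625, -0.014898065567016602, 40.811126708984375, 27.83084487915039, -28.5206298828125, array([285., 284.]))
(0.5521926879882812, -0.24214828491210938, 37.29352951049805, 37.2431755065918, -11.689529418945312, array([435., 238.]))
(0.5510548095703125, -0.01248187255859375, 40.7891960144043, 27.552339553833008, 64.98230743408203, array([292., 219.]))
```

View pics/t1.png

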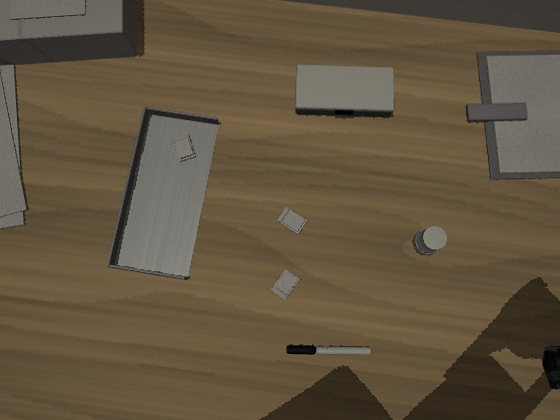

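The first block now lies in the tray at about (184,149). The jar, slide box and pen have not moved. Next I push the other two.

```bash
python3 - <<'E'
from h import *
r=vision.read_camera("top"); print(ray(r,[(184,149)],.01))
sweep((.551,-.013),(.563,.154))
sweep((.448,-.015),(.488,.154))
bot.reach([.4,-.35,.2],[np.cos(.2),np.sin(.2),0,0])
for n in("top","side"):
    r,b=blocks(n); cv2.imwrite(f"pics/{n}2.png",r["frame"][:,:,::-1])
    if n=="top": print(*b,sep="\n")
E
```

```text
[[0.64579593 0.17866633]]
18.4417 [-0.05161656 -0.13188722  0.21274703]
24.6583 [0.10795532 0.53213219 0.75529619]
(0.3603642883300781, -0.11566148376464844, 82.20636749267578, 9.69173526763916, -83.96864366531372, array([343., 351.]))
(0.5521926879882812, -0.24214828491210938, 37.29352951049805, 37.2431755065918, -11.689529418945312, array([435., 238.]))
```

View pics/top2.png

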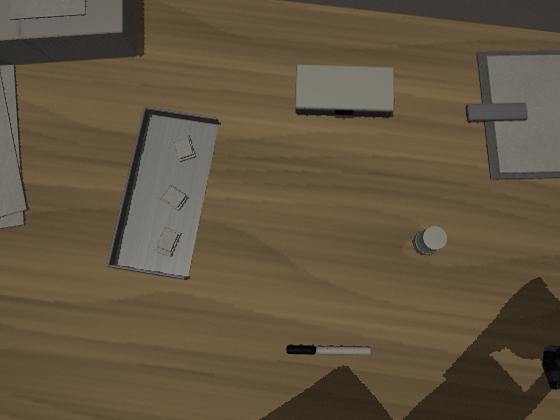

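View pics/side2.png

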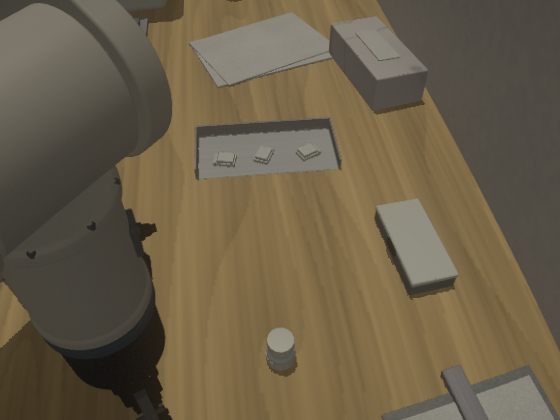

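The three blocks lie flat in the tray at about (184,149), (174,197) and (169,242) in the top view. They sit 26–29 px inside the mouth, which is 40–45 mm. The jar, slide box and pen are unmoved, and the arm is clear.

```bash
python3 -c "
from workcell import *
print(hand_in())"
```

```text
the job is handed in; nothing more can be done
None
```

I pushed all three blocks into the tray, where they lie flat about 40–45 mm inside the mouth by the camera images; the jar, slide box and pen did not move, and the job was handed in at about 26 s (no verdict was returned).

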